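# Clamp the carving with the vise crank

### The arm

A 7-joint arm with a two-finger parallel gripper is mounted at the origin on a cart in front of the work surface, level with it; the furniture and walls round the work are solid. World frame = base frame: x ahead of the robot, y to its left, z up, the work surface at z = 0. Lengths are in m, angles in degrees, forces in N, time in s.
With the tool pointing down it reaches from about 0.425 to 0.875 m from the base axis. Payload 4.7 kg.
Tool frame: the origin (TCP) lies at the very end of the fingers, on their centre line; the grasp point (between the pads) lies env.hold_point_z behind it (env.hold_point_z is the distance from the TCP to the grasp point, in m); z points along the fingers, y is the line along which they close (so a half turn about z gives the same grasp; the last joint's range is limited). The gripper opens to 87 mm and grips with 3 to 60 N. Pads are 19 mm wide; open, the fingers measure 117 mm over their backs; the gripper's body (75 mm by 190 mm) begins 51 mm behind the grasp point.
Start: joints at [75.063, 18.392, -4.016, 83.108, 1.295, 78.541, -3.26], TCP at [0.176, -0.626, 0.223] pointing down, gripper open.
Joint ranges: [-163.93, 163.93], [-17.29, 119.83], [-79.2, 71.16], [3.27, 140.29], [-89.18, 269.18], [5.43, 117.66], [-154.24, 154.24]. Speed limits (degrees/s): [147.25, 147.25, 180, 180, 180, 180, 180].

### API

Orientations are given as [roll, pitch, yaw] about the fixed x, y, z axes, in that order (R = Rz(yaw) Ry(pitch) Rx(roll)).
In Python, from cell import env gives the robot as it stands.
- The arm moves only by the shell command python3 -m jog 'ROWS' [FORCE]. ROWS is JSON, a list of rows, each an object with "dp": the shift along the tool's x, y, z in cm, a list of three; "twist": the turn about the tool's z in degrees; "fingers": the opening, from 0 (shut) to 1 (fully open). A call has 1 to 8 rows; each row is the pose to reach, as a shift and turn from the pose commanded when the call began, along the tool's axes at that moment; what a row does not reach only later rows make up. A row lasts 1/8 s, in which the tool goes at most 62.5 mm and 10.7 degrees, less where a joint would pass 70% of its speed; a pose out of reach is approached as far as the arm can. A call with a gripper value outside its range is refused whole. The fingers move at their own pace and stop on an object; FORCE is the grip in N (left out, the last holds). Time passes only in rows, so rows that repeat a pose let the fingers close. It gives the time, the measured TCP pose, the force, the opening and the grip force at its end, in the units of the state.
- env.get_obs(): the state, without advancing time (a new reading comes with each control period).
- env.read_camera(name): name is "scene" or "side" or "wrist"; returns a dict with "pixels" (384x512x3 uint8, blue, green, red), "depth" (384x512 float32, m along the optical axis (not along the pixel's ray), 0 where there is no reading), "fx", "fy", "cx", "cy" (pixels), "rvec" (rotation vector, rad) and "tvec" (3), from world to camera coordinates, as OpenCV has them. Camera axes: x right, y down, z forward; pixel columns grow to the right and rows downward; lengths in m; the calibration is good to about 2 mm. A picture is of the moment at which its call begins.
- env.sign_off(): hands the job in; it is judged then, once.
The state is a dict: "time_s": time; "qpos": joint angles; "joint_velocities": joint speeds; "effort": joint torques, N m; "tool_pos": TCP position; "tool_rot": TCP orientation; "force": force on the tool from outside, world axes, zero at the start; "wrist_torque": the same for the moment, N m; "grip_width": finger opening in m; "grasp_force": force on a finger pad.
Only numpy, scipy, OpenCV 4.12 (cv2) and the standard library are available. Lean on these libraries where they do the work, as an engineer would, in place of code of your own. Each camera call takes 0.05 s, during which the arm holds its last target. There are 200 camera calls.

### The job

The pale carving stands loose between the jaws of the small bench vise. Fit the loose crank fully down onto the vise's square shaft and wind it clockwise until the sliding jaw has pushed the carving against the end jaw and holds it firmly, stopping as soon as you feel it tighten because the stone is brittle. Move the jaw only with the crank, leave the crank seated on the shaft, and leave the other things on the table where they are.

Things in the scene. Friction and masses are not known exactly. Their poses are not given: they have to be found in the camera images.
- crank: loose steel crank lying socket down right of the vise, 0.34 kg. Origin: socket axis at the underside; z up, x along the arm to the handle. Hub 36x36 mm with flats across x and y, 46 mm high. Socket: 21.4 mm square, sides along x and y, 30 mm deep from the underside, mouth chamfered 1.5 mm. Arm 22 mm wide, 12 mm thick, flush with the underside, to x = 73 mm; handle at x = 60 mm
- crank_handle (a point): point on the axis of the crank's upright handle, 50 mm above the crank's underside and 60 mm from the socket axis. The handle is a black sleeve 18 to 20 mm across that spins freely on its pin, from 13 to 71 mm above the underside
- vise: grey cast vise fixed to the table, bed 90x320x14 mm along its y axis from y = -55 to 265 mm; origin on the shaft axis at the underside, z up. Gearbox 80x76 mm round the origin, top at 72 mm. +y points from the gearbox to the jaws; nothing of the vise but the shaft is above 80 mm
- shaft_seat (a point): on the shaft axis at the top of the round collar (80 mm above the table) on which a fully fitted crank's underside sits; turns with the shaft, x and y square to its flats. Above it the 20 mm square steel shaft end rises 26 mm, its top 4 mm chamfered by 3 mm all round
- drive_shaft (a joint): shaft angle, rad; grows clockwise seen from above, which closes the vise, 7 mm of jaw travel per rad. Turning free takes 0.22 N m (3.7 N at the handle), and 1.2 N more at the handle per 10 N of squeeze on the carving. The shaft stays where it is left and holds up to 30 N of squeeze. Range 0 to 17, starts at 0 to 1.4; the carving tightens some 6.5 to 13.5 rad after the start
- jaw_face (a point): middle of the front of the sliding jaw's pad, 40 mm above the table, moves with the jaw along the vise's +y
- sliding_jaw: steel jaw 76 mm wide, 48 mm high, on a toothed rack driven by the shaft; its origin coincides with the vise's when the shaft reads 0, and moves along the vise's +y. It carries a sprung pad that gives up to 6 mm, about 20 N per mm (up to 140 N more squeeze per rad of the shaft)
- end_jaw: the fixed jaw at the far end of the bed, 76 mm wide, 50 mm high; origin in the middle of its face at the bed's top, the face looks to the vise's -y. On that face a 4 mm thick packing pad on studs stands out 2 to 10 mm (its front, not reported), set differently each time; the pad does not give
- carving: pale, uneven carved stone block, some 40 to 50 mm thick between the jaws, 73 mm long, 46 mm high, 0.3 kg, upright on the bed between the jaws; origin in the middle of its underside, its thickness lies roughly along the vise's y. It slides and squares up as the jaws close. At least 10 N of squeeze holds it, more than 60 N cracks it
- wrench: loose open-ended wrench, 137 mm, lying near the table's front edge, bystander
- slab_1: loose sawn pink stone slab 44x64x8 mm, lying behind the vise's gearbox, bystander
- oil_bottle: loose small bottle, 42 mm across, 92 mm high, standing right of the slab, bystander
Not all that is in view belongs to the job. Leave any pink look-alike of the carving alone.

How it is judged (in metres and radians):
On the way, in this order (a step that is already met when the one before it is completed fails the run):
1. the crank sits fully down on the square shaft, before the carving is squeezed (horizontal distance between crank and shaft_seat below 0.004 m and distance between crank and shaft_seat below 0.005 m and angle between crank's own z axis and vertical below 0.09 rad and contact force between carving and sliding_jaw below 8 N), for 0.2 s.
2. the sliding jaw squeezes the carving with at least 10 N (contact force between carving and sliding_jaw above 10 N and contact force between carving and end_jaw above 10 N), for 0.2 s.
At the end, for the whole second after the job is handed in: Both jaws press the carving with more than 10 N, it stands upright (within 0.2 rad) and at rest; the released crank sits on the shaft, its underside within 5 mm of the seat, within 4 mm of the axis, and upright (all of step 2 and horizontal distance between crank and shaft_seat below 0.004 m and distance between crank and shaft_seat below 0.005 m and angle between crank's own z axis and vertical below 0.09 rad and angle between carving's own z axis and vertical below 0.2 rad and linear speed of each of carving, crank below 0.01 m/s); the robot touches nothing.
It fails at once if the carving is squeezed with more than 60 N (contact force between carving and sliding_jaw above 60 N or contact force between carving and end_jaw above 60 N).
It fails at once if the robot pushes the carving or the sliding jaw directly (contact force between any of the arm, the fingers and carving above 3 N or contact force between any of the arm, the fingers and sliding_jaw above 5 N).
It fails at once if a bystander is pushed away by more than 40 mm (distance of any of wrench, slab_1, oil_bottle from where it was at the start of the episode above 0.04 m).
It also fails if it takes over 72 s, if anything falls off the work surface, if the arm or the gripper's body presses on something with over 40 N, if the wrist force passes 120 N, or if a joint passes its speed limit or range.

## Working session

There is one attempt and no reset: what is moved stays moved. The work goes in short steps, Python scripts to look and compute and a shell command to move; the robot and the scene stay as the last step left them, time stands still between calls to the robot, and variables do not carry over. Pictures are saved under pics/ and viewed, at most 10 in all, crops included, and the job is handed in when it is done.

```bash
ls; mkdir -p pics; cat > h.py <<'E'
import numpy as np,cv2
from cell import env
def cam(n):
    c=env.read_camera(n); R=cv2.Rodrigues(np.array(c["rvec"],float))[0]; t=np.array(c["tvec"],float).reshape(3)
    d=c["depth"]; v,u=np.mgrid[:d.shape[0],:d.shape[1]]
    P=np.stack([(u-c["cx"])/c["fx"]*d,(v-c["cy"])/c["fy"]*d,d],-1)
    W=(P-t)@R; W[d==0]=np.nan
    return c,W,R,t
E
python3 - <<'E'
from h import *
o=env.get_obs();print(o,env.hold_point_z)
for n in("scene","side"):
    c,W,R,t=cam(n);cv2.imwrite(f"pics/{n}0.png",c["pixels"]);np.save(n+"W.npy",W);print(n,-R.T@t)
E
```

```text
pics
{'time_s': 0.0, 'qpos': array([75.0618901 , 18.43739578, -4.01450552, 83.17676469,  1.29418635,
       78.54163315, -3.25848983]), 'joint_velocities': array([ 0.00173537,  0.05013671,  0.07207998,  0.03525107, -0.07847797,
        0.09939703,  0.07517086]), 'effort': array([ 3.65706876e-05, -4.91291964e+01, -4.04178165e-01, -3.12527025e+01,
       -6.39840262e-02,  4.38999385e-02,  1.56584319e-04]), 'tool_pos': array([ 0.17618066, -0.625071  ,  0.22146392]), 'tool_rot': array([-1.79889404e+02,  5.45808812e-03,  1.57482801e+01]), 'force': array([ 0.3135064 , -0.57196599, -0.17504657]), 'wrist_torque': array([-0.00945714, -0.00808843, -0.00386251]), 'grasp_force': 0.0, 'grip_width': 0.08708846216759679} 0.0187
scene [-0.27228451  0.83765659  0.71651677]
side [ 0.33140972 -0.7138985   1.43865707]
```

View pics/scene0.png

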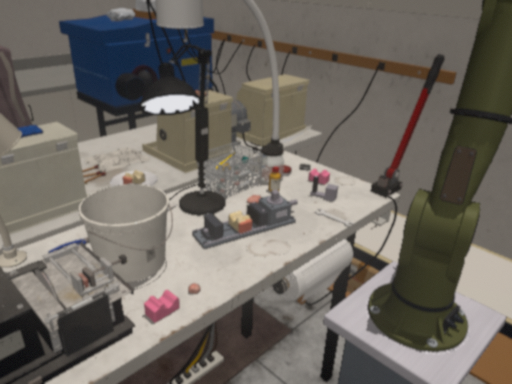

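View pics/side0.png

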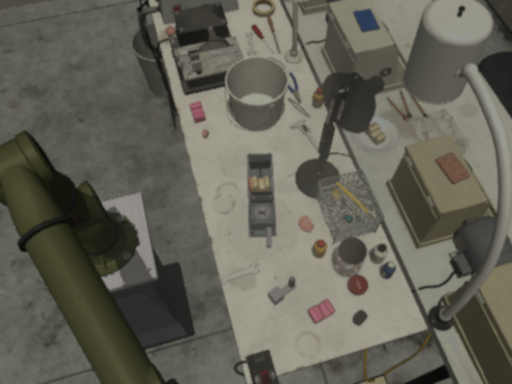

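The scene view shows the vise at (245,220) and the crank near (325,185). In the side view the vise bed is at (262,195) with the gearbox at (262,213), the crank at (282,291) with its handle at about (291,282), the slab at (306,223), the bottle at (319,247), the wrench at (240,272), and pink look-alikes at (197,111) and (321,311). The only pale carving between jaws is at (260,184). One enlarged crop will confirm this.

```bash
python3 - <<'E'
from h import *
c=cv2.imread("pics/side0.png")[145:310,215:345]
cv2.imwrite("pics/crop.png",cv2.resize(c,None,fx=3.6,fy=3.6,interpolation=cv2.INTER_CUBIC))
W=np.load("sideW.npy")
for n,(u0,u1,v0,v1) in dict(crank=(266,300,274,306),gear=(244,280,198,250)).items():
    print(n)
    for v in range(v0,v1,2): print(v,' '.join('%3.0f'%(z*1e3) for z in W[v,u0:u1,2]))
for p in[(282,291),(291,282),(262,212),(260,184),(260,158),(306,223),(319,247)]: print(p,W[p[1],p[0]].round(3))
E
```

```text
crank
274   1  -2  -1   2   1  -4  -3   1   3  -2  -1   3  -2  -1   3  -3   2  -2   2  -2  -1  -7  -2   4  -0   3  -0   1  -3   8  -5   2   0   2
276  -3   2  -5  -2  -1   3  -4   5  -3  -1   1   5   2   7   3  -6   3  -6  -2  -5   0   1   0  -2   3  66  72   2  -2  -2  -4   3   1   1
278   1  -1   1   2  -2  -2   2  -2   2   5  -0  -9   0  -2   4   2  -7   2   2   6  -1  -2   0  69  75  71  74  75  73  -4   4  -6   1  -5
280  -2   2   1   0  -5   1  -3   7  -2   4   4   1   0  -4   3   1   2   0  -3  -1  -5   5  -1  65  76  62  69  70  70  -2  -3   5  -1  -2
282   7   6   1   2  -0   1   5  -1   0  -2  -0  -1  -2  -1  -5  -5   2   3   1   4  -3  -2  43  52  61  62  70  62  51   1  -2  -1  -0   3
284   1  -0   3  -0   6   4  -4  -6  -5  -3   0  -4  -2  -2  -4   4  -4  -4  -4   2  12  10  19  42  42  44  43  43  16  10   4  -6  -6  -2
286   2  -2   2   4   1   1   1  -1   1  47  42  43  -2   1   4   3   1  15  13  19  10   9  13  19  21  22  24  13  11   7  -4   5  -2  -3
288   0  -8   5   1  -4  -2  43  49  45  50  42  47  49  42   2  12  13  13  15   8  10  15  10  16  15  11  12   
[... 4530 characters left out ...]
  -4   4   0   1   3  -1
244  -3  -4  -0  -2  -1  -4  -1 nan   2  -4   0   2  -2   1  -7  -1  -1  -1  -1  -2   6  -5  -1  36  45  41  37  40   0   1  -3   2   1   2   0   3
246  -4  -2  -1   0  -1  -1  -2  -1   2   2 nan   1  -3  -1   1   4   1  -2  -3   5   5  -2   0   5  -5  -4  -5  -1  -1   1  -2   2  -2   5   4  -3
248   7   0  -3  -2  -2   1  -1   2  -2   2   1  -1   4  -3  -7  -1  -5   2   3  -0   7  -1  -6   5  -1  -0   2   1  -0   2  -5   1   5  -2   5  -1
(282, 291) [ 0.514 -0.319  0.01 ]
(291, 282) [ 0.541 -0.315  0.062]
(262, 212) [ 0.52  -0.077  0.086]
(260, 184) [0.55  0.052 0.033]
(260, 158) [0.574 0.133 0.066]
(306, 223) [ 0.661 -0.118  0.004]
(319, 247) [ 0.658 -0.234  0.07 ]
```

View pics/crop.png

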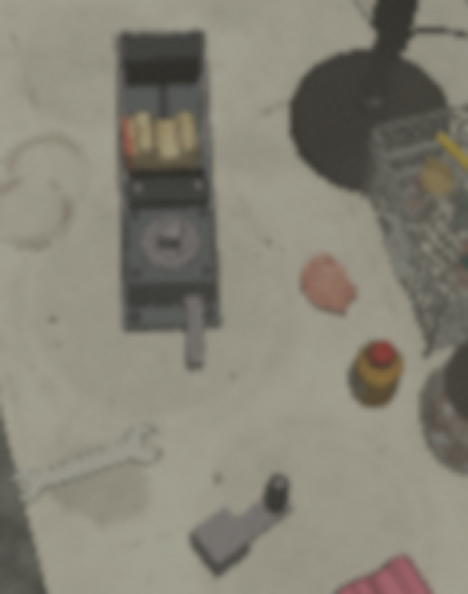

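The crop confirms it. The grey crank has a square hub at crop (220,540) and a black upright handle at (277,490). The vise shaft is at (168,240), and the pale carving stands at (160,135). Next I'll get coarse poses from the depth.

```bash
cat >> h.py <<'E'
def sel(W,cx,cy,r,z0,z1):
    m=(np.hypot(W[...,0]-cx,W[...,1]-cy)<r)&(W[...,2]>z0)&(W[...,2]<z1); return W[m]
def rect(P):
    (c,s,a)=cv2.minAreaRect((P[:,:2]*1000).astype(np.float32)); return np.round(c,1),np.round(s,1),round(a,1)
def tocm(target):  # world xyz shift needed in tool axes, cm
    from scipy.spatial.transform import Rotation as Ro
    o=env.get_obs(); R=Ro.from_euler('xyz',o['tool_rot'],degrees=True).as_matrix()
    return np.round(R.T@(np.array(target)-o['tool_pos'])*100,2)
E
python3 - <<'E'
from h import *
for n in("side","scene"):
    W=np.load(n+"W.npy")
    print(n,"hub",rect(sel(W,.505,-.325,.04,.038,.054)),"handle",np.nanmedian(sel(W,.541,-.30,.04,.058,.085),0))
    print("gear",rect(sel(W,.52,-.077,.07,.066,.079)),"shaft",sel(W,.52,-.077,.05,.096,.115).mean(0),rect(sel(W,.52,-.077,.05,.098,.115)))
print(tocm([.51,-.30,.30]))
c,W,R,t=cam("wrist");print("wristcam",-R.T@t,R[2])
E
```

```text
side hub (array([ 505.7, -321.7]), array([72.2, 37.7]), 22.7) handle [ 0.54389047 -0.30955267  0.06995844]
gear (array([522.5, -58.9]), array([100.9,  79. ]), 77.0) shaft [ 0.5196543  -0.07132067  0.1045319 ] (array([519.9, -69.7]), array([20.4, 19.3]), 63.8)
scene hub (array([ 506. , -321.8]), array([71.5, 42.4]), 23.5) handle [ 0.54311653 -0.30459356  0.06834569]
gear (array([521.7, -57.4]), array([100.7,  78.9]), 73.7) shaft [ 0.51853205 -0.06640803  0.10291752] (array([520.3, -68.8]), array([21.9, 22.5]), 54.5)
[ 40.95 -22.25  -7.81]
wristcam [ 0.24643408 -0.60531169  0.38421124] [-0.25324398 -0.07008522 -0.96486038]
```

```bash
python3 -c "
from h import *
print(tocm([.49,-.325,.20]))"
python3 -m jog '[{"dp":[5,-2.5,-2]},{"dp":[10,-5,-2]},{"dp":[15,-8,-2]},{"dp":[20,-10,-2]},{"dp":[25,-13,-2]},{"dp":[30,-15,-2]},{"dp":[35,-18,-1]},{"dp":[38.5,-20.5,0]}]'
python3 - <<'E'
from h import *
c,W,R,t=cam("wrist");cv2.imwrite("pics/w1.png",c["pixels"]);np.save("w1.npy",W)
o=env.get_obs();print(o['tool_pos'],o['tool_rot'],o['force'])
P=sel(W,.495,-.325,.07,.040,.056);print("hub",rect(P),len(P))
P=sel(W,.543,-.307,.03,.066,.085);print("handle",rect(P),len(P))
E
```

```text
[ 38.35 -20.38   2.19]
[ 0.17624057 -0.62533502  0.22189929] [-1.79936005e+02  4.72205928e-03  1.57465889e+01] [0.03197185 0.94029087 0.56942322]
hub (array([0., 0.]), array([0., 0.]), 0.0) 0
handle (array([0., 0.]), array([0., 0.]), 0.0) 0validation failed for argument at $[0]...
```

View pics/w1.png

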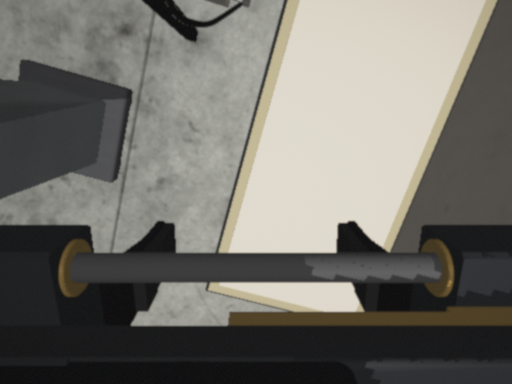

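The jog call was refused because each row probably needs all its fields. The view therefore shows only the start position, with the fingertips near row 225 at columns 170 and 345.

```bash

python3 -m jog '[{"dp":[5,-2.5,-2],"twist":0,"fingers":1},{"dp":[10,-5,-2],"twist":0,"fingers":1},{"dp":[15,-8,-2],"twist":0,"fingers":1},{"dp":[20,-10,-2],"twist":0,"fingers":1},{"dp":[25,-13,-2],"twist":0,"fingers":1},{"dp":[30,-15,-2],"twist":0,"fingers":1},{"dp":[33,-17.5,-2],"twist":0,"fingers":1},{"dp":[34.5,-20,-2],"twist":0,"fingers":1}]'
python3 - <<'E'
from h import *
c,W,R,t=cam("wrist");cv2.imwrite("pics/w2.png",c["pixels"]);np.save("w2.npy",W)
o=env.get_obs();print(o['tool_pos'],o['tool_rot'],o['force'])
P=sel(W,.495,-.325,.07,.040,.056);print("hub",rect(P),len(P))
P=sel(W,.543,-.307,.03,.066,.085);print("handle",rect(P),len(P))
E
```

```text
time_s: 1.2
tool_pos: [0.4557, -0.3372, 0.2422]
tool_rot: [-180.0, -0.0, 15.9]
force: [-0.5, -0.0, -0.7]
grip_width: 0.0869
grasp_force: 0.0
[ 0.45708354 -0.33283525  0.24250549] [-1.79833880e+02 -8.98349871e-02  1.61741826e+01] [1.29217192 3.37916489 0.59143925]
hub (array([ 511. , -321.3]), array([77.3, 35.9]), 20.6) 1112
handle (array([ 547.5, -307.3]), array([16.8, 16.7]), 16.1) 274
```

View pics/w2.png

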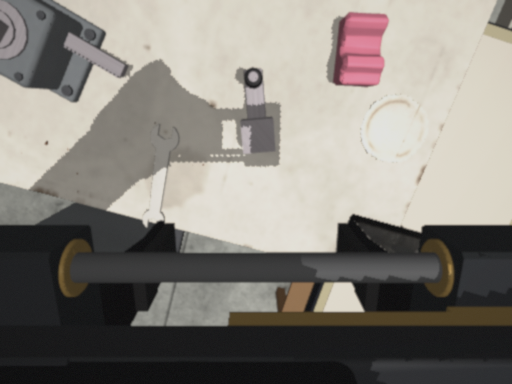

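The wrist view shows the crank hub at (258,136), the handle at (253,77), and the gearbox at upper left with the collar near (8,30). I'll fit the hub without the handle, then measure the shaft from a closer view.

```bash
python3 - <<'E'
from h import *
W=np.load("w2.npy")
P=sel(W,.493,-.328,.07,.040,.054);h=np.array([.5475,-.3073])
P=P[np.hypot(*(P[:,:2]-h).T)>.02]
print("hub",rect(P),len(P),P[:,:2].mean(0))
H=sel(W,*h,.016,.062,.085);Hc=np.array(rect(H)[0])/1000;hc=rect(P)[0]/1000
print(np.degrees(np.arctan2(*(Hc-hc)[::-1])),np.hypot(*(Hc-hc)))
print(tocm([.46,-.10,.26]))
E
```

```text
hub (array([ 491.6, -328.5]), array([36. , 35.9]), 20.6) 1091 [ 0.49193799 -0.32837937]
20.62353138332526 0.05962080173899036
[  6.77 -22.29  -1.67]
```

```bash

python3 -m jog '[{"dp":[1.2,-4,-1],"twist":0,"fingers":1},{"dp":[2.5,-8,-2],"twist":0,"fingers":1},{"dp":[3.5,-12,-2],"twist":0,"fingers":1},{"dp":[4.5,-16,-2],"twist":0,"fingers":1},{"dp":[5,-20,-2],"twist":0,"fingers":1},{"dp":[5,-22,-2],"twist":0,"fingers":1},{"dp":[5,-22,-2],"twist":0,"fingers":1},{"dp":[5,-22,-2],"twist":0,"fingers":1}]'
python3 - <<'E'
from h import *
c,W,R,t=cam("wrist");cv2.imwrite("pics/w3.png",c["pixels"]);np.save("w3.npy",W);np.savez("w3.npz",R=R,t=t,K=[c[k] for k in("fx","fy","cx","cy")])
o=env.get_obs();print(o['tool_pos'],o['tool_rot'],o['force'])
P=sel(W,.52,-.07,.03,.099,.12);print("shaft",rect(P),len(P),P.mean(0))
P=sel(W,.52,-.06,.08,.067,.078);print("gear",rect(P),len(P))
E
```

```text
time_s: 2.25
tool_pos: [0.4425, -0.1162, 0.2625]
tool_rot: [180.0, 0.0, 15.6]
force: [0.4, 0.2, 0.6]
grip_width: 0.0867
grasp_force: 0.0
[ 0.44254104 -0.1161307   0.26240611] [1.79990738e+02 7.08543343e-03 1.55895893e+01] [-1.40853977 -0.18036137 -0.13196479]
shaft (array([522.7, -68.9]), array([19.9, 19.9]), 66.3) 472 [ 0.52273249 -0.06915256  0.10545815]
gear (array([525.9, -56.2]), array([101.8,  80. ]), 76.0) 4924
```

View pics/w3.png

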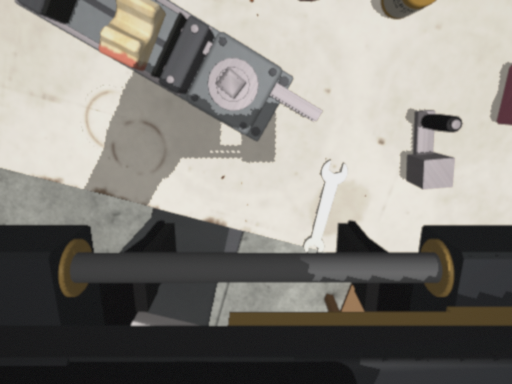

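```bash
python3 - <<'E'
from h import *
print(env.get_obs()['qpos'].round(1))
for n in("side","scene"):
    W=np.load(n+"W.npy")
    m=(W[...,2]>.14)&(abs(W[...,0]-.5)<.35)&(W[...,0]>.3)&(W[...,1]>-.4)&(W[...,1]<.25)
    P=W[m]; print(n,len(P)); 
    for z in np.arange(.15,.7,.1):
        Q=P[(P[:,2]>=z)&(P[:,2]<z+.1)]
        if len(Q): print(z,len(Q),Q.min(0).round(2),Q.max(0).round(2))
print(tocm([.4916,-.3285,.15]),tocm([.4916,-.3285,.013]))
E
```

```text
[ 41.6  -5.7 -27.9 104.5  -2.7  80.5 -60.1]
side 2556
0.15 179 [0.73 0.01 0.16] [0.77 0.05 0.25]
0.25 488 [ 0.74 -0.01  0.25] [0.85 0.05 0.35]
0.35 1541 [ 0.73 -0.    0.35] [0.85 0.18 0.45]
0.45000000000000007 346 [ 0.73 -0.    0.45] [0.85 0.08 0.51]
scene 2555
0.15 376 [0.74 0.01 0.15] [0.77 0.05 0.25]
0.25 625 [ 0.74 -0.01  0.25] [0.85 0.1  0.35]
0.35 1152 [0.73 0.   0.35] [0.85 0.18 0.45]
0.45000000000000007 389 [ 0.73 -0.    0.45] [0.84 0.08 0.51]
[-0.98 21.77 11.24] [-0.98 21.77 24.94]
```

```bash

python3 -m jog '[{"dp":[0,5,2],"twist":-2,"fingers":1},{"dp":[0,10,4],"twist":-5,"fingers":1},{"dp":[-0.5,15,6],"twist":-5,"fingers":1},{"dp":[-1,20,8],"twist":-5,"fingers":1},{"dp":[-1,21.8,10],"twist":-5,"fingers":1},{"dp":[-1,21.8,12],"twist":-5,"fingers":1},{"dp":[-1,21.8,14],"twist":-5,"fingers":1},{"dp":[-1,21.8,14],"twist":-5,"fingers":1}]'
python3 -c "
from h import *
print(tocm([.4916,-.3285,.013]),env.get_obs()['qpos'].round(1))"
```

```text
time_s: 3.3
tool_pos: [0.4906, -0.3265, 0.1203]
tool_rot: [-179.8, 0.1, 20.7]
force: [-0.5, 0.5, -0.3]
grip_width: 0.087
grasp_force: 0.0
[ 0.05  0.26 10.73] [ 47.9  16.5 -19.8  98.5   6.   66.3 -42.8]
```

```bash

python3 -m jog '[{"dp":[0,0,2],"twist":0,"fingers":1},{"dp":[0,0,4],"twist":0,"fingers":1},{"dp":[0,0,6],"twist":0,"fingers":1},{"dp":[0,0,8],"twist":0,"fingers":1},{"dp":[0,0,9],"twist":0,"fingers":1},{"dp":[0,0,10],"twist":0,"fingers":1},{"dp":[0,0,10.9],"twist":0,"fingers":1},{"dp":[0,0,10.9],"twist":0,"fingers":1}]'
python3 -m jog '[{"dp":[0,0,0],"twist":0,"fingers":0},{"dp":[0,0,0],"twist":0,"fingers":0},{"dp":[0,0,0],"twist":0,"fingers":0},{"dp":[0,0,0],"twist":0,"fingers":0},{"dp":[0,0,0],"twist":0,"fingers":0},{"dp":[0,0,0],"twist":0,"fingers":0}]' 40
python3 -c "
from h import *
print(tocm([.4916,-.3285,.013]),tocm([.5227,-.0692,.15]))"
```

```text
time_s: 4.3
tool_pos: [0.4918, -0.3266, 0.013]
tool_rot: [-180.0, 0.0, 20.7]
force: [0.3, -0.1, -0.3]
grip_width: 0.0868
grasp_force: 0.0
time_s: 5.05
tool_pos: [0.4921, -0.3273, 0.0136]
tool_rot: [179.9, 0.0, 20.7]
force: [-0.0, 0.3, -0.9]
grip_width: 0.0359
grasp_force: 39.9
[-0.09  0.1   0.06] [ 12.   -23.04 -13.66]
```

```bash

python3 -m jog '[{"dp":[0,0,-2],"twist":0,"fingers":0},{"dp":[0,0,-5],"twist":0,"fingers":0},{"dp":[0,0,-8],"twist":0,"fingers":0},{"dp":[0,0,-11],"twist":0,"fingers":0},{"dp":[0,0,-14],"twist":0,"fingers":0},{"dp":[1,-3,-16],"twist":8,"fingers":0},{"dp":[3,-7,-16],"twist":16,"fingers":0},{"dp":[5,-11,-16],"twist":24,"fingers":0}]'
python3 -m jog '[{"dp":[1,-1.5,0],"twist":0,"fingers":0},{"dp":[1,-1.5,0],"twist":10,"fingers":0},{"dp":[1,-1.5,0],"twist":20.3,"fingers":0},{"dp":[1,-1.5,0],"twist":20.3,"fingers":0},{"dp":[1,-1.5,0],"twist":20.3,"fingers":0}]'
python3 - <<'E'
from h import *
c,W,R,t=cam("wrist");cv2.imwrite("pics/w4.png",c["pixels"]);np.save("w4.npy",W)
o=env.get_obs();print(o['tool_pos'],o['tool_rot'],o['force'],o['qpos'].round(1),o['grip_width'])
P=sel(W,.5227,-.0692,.03,.099,.12);print("shaft",len(P)); 
if len(P)>20: print(rect(P))
print(tocm([.5227,-.0692,.15]))
E
```

```text
time_s: 6.05
tool_pos: [0.4998, -0.2046, 0.1747]
tool_rot: [180.0, -0.0, -3.5]
force: [0.9, 0.4, -3.3]
grip_width: 0.0356
grasp_force: 39.9
time_s: 6.68
tool_pos: [0.5107, -0.192, 0.1737]
tool_rot: [180.0, -0.0, -23.4]
force: [0.5, -0.4, -3.4]
grip_width: 0.0356
grasp_force: 39.9
[ 0.51067248 -0.19192018  0.17363547] [ 1.79994668e+02  4.91928459e-03 -2.34186838e+01] [-0.16785653 -0.94428782 -3.90043755] [ 37.5   8.6 -21.5 101.2   3.3  70.8 -98.3] 0.035704845382869346
shaft 0
[ -3.77 -11.74   2.36]
```

View pics/w4.png

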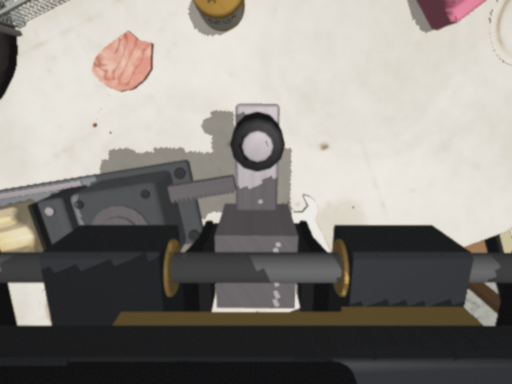

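The crank is in hand: handle at (257,143), arm along the tool x axis, shaft hidden behind a finger. I'll use the handle in this view to measure the camera's bias and the crank's offset in the hand.

```bash
python3 - <<'E'
from h import *
from scipy.spatial.transform import Rotation as Ro
W=np.load("w4.npy");o=env.get_obs();Rt=Ro.from_euler('xyz',o['tool_rot'],degrees=True).as_matrix()
T=(W-o['tool_pos'])@Rt
def f(x0,x1,y,z0,z1):
    m=(T[...,0]>x0)&(T[...,0]<x1)&(abs(T[...,1])<y)&(T[...,2]>z0)&(T[...,2]<z1);return T[m]
P=f(.035,.08,.02,-.075,-.05);print(len(P),rect(P),P.mean(0),np.median(P[:,2]))
A=f(.02,.08,.025,-.012,.012);print("arm",rect(A),A.mean(0))
Hb=f(-.03,.025,.03,-.042,-.025);print("hub",len(Hb),rect(Hb))
for yaw,cx in((20.7,0),):
    R0=Ro.from_euler('xyz',[180,0,yaw],degrees=True).as_matrix()
    print("crank at grasp in tool",R0.T@(np.array([.4916,-.3285,.013])-[.4920,-.3270,.013]))
R3=Ro.from_euler('xyz',[180,0,15.59],degrees=True).as_matrix()
print("shaft in tool3",R3.T@(np.array([.5227,-.0692,.106])-[.44254,-.1161,.2624]))
E
```

```text
2338 (array([59.3, -0.7]), array([17.3, 17.4]), 44.1) [ 0.05965526 -0.00061002 -0.05855433] -0.058079612472214555
arm (array([45.8, -0.5]), array([51.6, 22. ]), 0.1) [ 0.04018511 -0.00073215  0.00120105]
hub 4646 (array([-1. , -0.5]), array([37.4, 59.3]), 0.6)
crank at grasp in tool [-9.04389878e-04  1.26177611e-03  1.54523007e-19]
shaft in tool3 [ 0.08981533 -0.02363139  0.1564    ]
```

```bash
python3 -c "
from h import *
print(tocm([.5228,-.07,.13]))"
```

```text
[ -3.73 -11.67   4.36]
```

```bash

python3 -m jog '[{"dp":[-1.2,-4,0],"twist":0.3,"fingers":0},{"dp":[-2.4,-8,0],"twist":0.3,"fingers":0},{"dp":[-3.73,-11.67,1],"twist":0.3,"fingers":0},{"dp":[-3.73,-11.67,2.5],"twist":0.3,"fingers":0},{"dp":[-3.73,-11.67,4],"twist":0.3,"fingers":0},{"dp":[-3.73,-11.67,4.4],"twist":0.3,"fingers":0},{"dp":[-3.73,-11.67,4.4],"twist":0.3,"fingers":0},{"dp":[-3.73,-11.67,4.4],"twist":0.3,"fingers":0}]'
python3 -c "
from h import *
print(tocm([.5228,-.07,.0935]));o=env.get_obs();print(o['force'],o['wrist_torque'],o['tool_pos'])"
```

```text
time_s: 7.72
tool_pos: [0.5236, -0.0705, 0.13]
tool_rot: [-180.0, -0.1, -23.9]
force: [-0.5, 0.4, -2.9]
grip_width: 0.0354
grasp_force: 39.9
[-0.09 -0.01  3.65]
[-0.46466086  0.38507134 -2.9212842 ] [ 0.06703189  0.08638148 -0.00369992] [ 0.52357129 -0.07048804  0.13003691]
```

Now I'll descend gently to just past first engagement and watch the force.

```bash

python3 -m jog '[{"dp":[0,0,0.5],"twist":0,"fingers":0},{"dp":[0,0,1.0],"twist":0,"fingers":0},{"dp":[0,0,1.3],"twist":0,"fingers":0},{"dp":[0,0,1.6],"twist":0,"fingers":0},{"dp":[0,0,1.8],"twist":0,"fingers":0},{"dp":[0,0,1.8],"twist":0,"fingers":0}]'
python3 -c "
from h import *
print(tocm([.5228,-.07,.0935]));o=env.get_obs();print(o['force'],o['wrist_torque'],o['tool_pos'])"
```

```text
time_s: 8.48
tool_pos: [0.5232, -0.0699, 0.1114]
tool_rot: [180.0, -0.0, -23.9]
force: [1.4, -0.7, -3.4]
grip_width: 0.0358
grasp_force: 39.9
[-0.04  0.03  1.79]
[ 1.41941025 -0.74960981 -3.44465687] [ 3.46582549e-05 -5.89473809e-02  2.63371101e-02] [ 0.5232339  -0.069906    0.11141221]
```

```bash

python3 -m jog '[{"dp":[0,0,0.4],"twist":0,"fingers":0},{"dp":[0,0,0.8],"twist":0,"fingers":0},{"dp":[0,0,1.2],"twist":0,"fingers":0},{"dp":[0,0,1.5],"twist":0,"fingers":0},{"dp":[0,0,1.7],"twist":0,"fingers":0},{"dp":[0,0,1.7],"twist":0,"fingers":0}]'
python3 -c "
from h import *
print(tocm([.5228,-.07,.0935]));o=env.get_obs();print(o['force'],o['wrist_torque'],o['tool_pos'])"
```

```text
time_s: 9.22
tool_pos: [0.5233, -0.0699, 0.0943]
tool_rot: [-180.0, -0.0, -23.9]
force: [2.3, -0.7, -4.1]
grip_width: 0.0357
grasp_force: 39.9
[-0.04  0.02  0.08]
[ 2.25381291 -0.69553527 -4.06483406] [-0.05531732 -0.33718202  0.02557579] [ 0.5232636  -0.06993256  0.0943362 ]
```

```bash

python3 -m jog '[{"dp":[0,0,0.1],"twist":0,"fingers":0},{"dp":[0,0,0.2],"twist":0,"fingers":0},{"dp":[0,0,0.2],"twist":0,"fingers":0}]'
python3 -m jog '[{"dp":[0,0,0],"twist":0,"fingers":0.3},{"dp":[0,0,0],"twist":0,"fingers":0.55},{"dp":[0,0,0],"twist":0,"fingers":0.55},{"dp":[0,0,0],"twist":0,"fingers":0.55},{"dp":[0,0,-2],"twist":0,"fingers":0.55},{"dp":[0,0,-5],"twist":0,"fingers":0.55},{"dp":[0,0,-8],"twist":0,"fingers":0.55},{"dp":[0,0,-9],"twist":0,"fingers":0.55}]'
python3 - <<'E'
from h import *
from scipy.spatial.transform import Rotation as Ro
c,W,R,t=cam("wrist");cv2.imwrite("pics/w5.png",c["pixels"]);np.save("w5.npy",W)
o=env.get_obs();print(o['tool_pos'],o['tool_rot'],o['force'],o['qpos'].round(1))
S=np.array([.5228,-.0700])
d=np.array([.916,-.402])
P=sel(W,*(S+.06*d),.02,.135,.165);print("handle",rect(P),np.median(P[:,2]))
P=sel(W,*S,.03,.112,.14);print("hubtop",rect(P),np.median(P[:,2]),np.median(P,0))
P=sel(W,*(S+.03*d),.03,.08,.105);print("arm",np.median(P[:,2]))
E
```

```text
time_s: 9.6
tool_pos: [0.5233, -0.0699, 0.0935]
tool_rot: [180.0, -0.0, -23.9]
force: [-1.7, -0.6, 6.3]
grip_width: 0.0357
grasp_force: 39.9
time_s: 10.6
tool_pos: [0.5242, -0.0699, 0.1842]
tool_rot: [-180.0, -0.2, -23.9]
force: [0.4, 0.7, 0.7]
grip_width: 0.0478
grasp_force: 0.0
[ 0.52429222 -0.06995077  0.18451743] [-179.9722936    -0.18552879  -23.85361002] [0.0805314  0.61619762 1.0916909 ] [  30.     6.3  -26.9  102.6    3.1   71.6 -111.6]
handle (array([581. , -94.5]), array([16.8, 17.4]), 20.3) 0.14905734797183018
hubtop (array([524.9, -69.4]), array([36., 37.]), 65.6) 0.12724222780007585 [ 0.5266112  -0.07006911  0.12724223]
arm 0.09130026325461918
```

```bash
python3 -c "
from h import *
print(tocm([.5776,-.0938,.175]),tocm([.5776,-.0938,.112]))"
```

```text
[5.84 0.03 0.97] [5.82 0.03 7.27]
```

```bash

python3 -m jog '[{"dp":[2,0,0],"twist":0,"fingers":0.55},{"dp":[4,0,0],"twist":0,"fingers":0.55},{"dp":[5.9,0,0],"twist":0,"fingers":0.55},{"dp":[5.9,0,0],"twist":0,"fingers":0.55},{"dp":[5.9,0,2.5],"twist":0,"fingers":0.55},{"dp":[5.9,0,5],"twist":0,"fingers":0.55},{"dp":[5.9,0,7.2],"twist":0,"fingers":0.55},{"dp":[5.9,0,7.2],"twist":0,"fingers":0.55}]'
python3 -m jog '[{"dp":[0,0,0],"twist":0,"fingers":0.2},{"dp":[0,0,0],"twist":0,"fingers":0},{"dp":[0,0,0],"twist":0,"fingers":0},{"dp":[0,0,0],"twist":0,"fingers":0},{"dp":[0,0,0],"twist":0,"fingers":0}]' 30
python3 - <<'E'
from h import *
o=env.get_obs();p=o['tool_pos'];C=np.array([.5227,-.0697]);r=p[:2]-C
print(p,o['force'],o['tool_rot'],np.hypot(*r),np.degrees(np.arctan2(r[1],r[0])),env.get_obs()['grip_width'])
for a0 in(0,120,240):
    A=np.radians(a0+15*np.arange(9));print(a0,[[round(6*(np.cos(a)-np.cos(A[0])),2),round(6*(np.sin(a)-np.sin(A[0])),2)] for a in A[1:]])
W=np.load("w3.npy") # vise geometry: jaw/carving heights along vise y
u=np.array([np.sin(np.radians(14)),np.cos(np.radians(14))]);
Wside=np.load("sideW.npy");T=Wside[...,:2]-C
s=T@u; l=T@np.array([u[1],-u[0]])
for b in np.arange(.03,.27,.005):
    m=(abs(l)<.025)&(s>b)&(s<b+.005)&(Wside[...,2]>-.01)
    if m.sum(): print(round(b*1e3),round(np.nanmedian(Wside[m][:,2])*1e3),end='; ')
E
```

```text
time_s: 11.65
tool_pos: [0.5745, -0.0931, 0.1081]
tool_rot: [179.9, 0.3, -23.8]
force: [0.3, -0.3, 0.6]
grip_width: 0.0475
grasp_force: 0.0
time_s: 12.28
tool_pos: [0.5775, -0.0939, 0.111]
tool_rot: [-180.0, -0.1, -23.9]
force: [-0.0, -0.2, 0.9]
grip_width: 0.0186
grasp_force: 30.0
[ 0.57752791 -0.09390475  0.11096848] [-0.03441246 -0.16253672  0.89003539] [-1.79996883e+02 -5.82103333e-02 -2.38619196e+01] 0.05993304463796166 -23.8199092208326 0.018602711092602857
0 [[np.float64(-0.2), np.float64(1.55)], [np.float64(-0.8), np.float64(3.0)], [np.float64(-1.76), np.float64(4.24)], [np.float64(-3.0), np.float64(5.2)], [np.float64(-4.45), np.float64(5.8)], [np.float64(-6.0), np.float64(6.0)], [np.float64(-7.55), np.float64(5.8)], [np.float64(-9.0), np.float64(5.2)]]
120 [[np.float64(-1.24), np.float64(-0.95)], [np.float64(-2.2), np.float64(-2.2)], [np.float64(-2.8), np.float64(-3.64)], [np.float64(-3.0), np.float64(-5.2)], [np.float64(-2.8), np.float64(-6.75)], [np.float64(-2.2), np.float64(-8.2)], [np.float64(-1.24), np.float64(-9.44)], [np.float64(-0.0), np.float64(-10.39)]]
240 [[np.float64(1.45), np.float64(-0.6)], [np.float64(3.0), np.float64(-0.8)], [np.float64(4.55), np.float64(-0.6)], [np.float64(6.0), np.float64(-0.0)], [np.float64(7.24), np.float64(0.95)], [np.float64(8.2), np.float64(2.2)], [np.float64(8.8), np.float64(3.64)], [np.float64(9.0), np.float64(5.2)]]
30 70; 35 70; 45 58; 50 63; 55 63; 60 65; 65 65; 70 62; 75 60; 80 57; 85 55; 100 36; 105 39; 110 44; 115 48; 120 48; 125 49; 130 54; 135 44; 140 47; 145 45; 155 23; 160 19; 165 16; 170 15; 175 15; 180 15; 185 15; 190 15; 195 37; 200 52; 205 65; 210 63; 215 64; 220 64; 225 63; 230 58; 255 17; 260 14; 265 11;
```

```bash

python3 -m jog '[{"dp":[-0.2,1.55,0],"twist":0,"fingers":0},{"dp":[-0.8,3,0],"twist":0,"fingers":0},{"dp":[-1.76,4.24,0],"twist":0,"fingers":0},{"dp":[-3,5.2,0],"twist":0,"fingers":0},{"dp":[-4.45,5.8,0],"twist":0,"fingers":0},{"dp":[-6,6,0],"twist":0,"fingers":0},{"dp":[-7.55,5.8,0],"twist":0,"fingers":0},{"dp":[-9,5.2,0],"twist":0,"fingers":0}]'
cat >> h.py <<'E'
C=np.array([.5227,-.0697])
def st():
    o=env.get_obs();p=o['tool_pos'];r=p[:2]-C;n=r/np.hypot(*r);tg=np.array([n[1],-n[0]]);f=o['force'][:2]
    print("r %.4f a %.2f z %.4f Frad %.1f Ftan %.1f Fz %.1f yaw %.1f q7 %.0f grip %.0f t %.1f"%(np.hypot(*r),(-23.85-np.degrees(np.arctan2(r[1],r[0])))%360,p[2],f@n,f@tg,o['force'][2],o['tool_rot'][2],o['qpos'][6],o['grasp_force'],o['time_s']))
E
python3 -c "
from h import *
st()"
```

```text
time_s: 13.28
tool_pos: [0.474, -0.1082, 0.1122]
tool_rot: [179.8, -0.3, -24.0]
force: [3.7, -2.5, 7.4]
grip_width: 0.0188
grasp_force: 30.0
r 0.0621 a 117.80 z 0.1122 Frad -1.3 Ftan -4.3 Fz 7.4 yaw -24.0 q7 -106 grip 30 t 13.3
```

```bash

python3 -m jog '[{"dp":[-1.24,-0.95,0],"twist":0,"fingers":0},{"dp":[-2.2,-2.2,0],"twist":0,"fingers":0},{"dp":[-2.8,-3.64,0],"twist":0,"fingers":0},{"dp":[-3,-5.2,0],"twist":0,"fingers":0},{"dp":[-2.8,-6.75,0],"twist":0,"fingers":0},{"dp":[-2.2,-8.2,0],"twist":0,"fingers":0},{"dp":[-1.24,-9.44,0],"twist":0,"fingers":0},{"dp":[0,-10.39,0],"twist":0,"fingers":0}]'
python3 -c "
from h import *
st()"
python3 -m jog '[{"dp":[1.45,-0.6,0],"twist":0,"fingers":0},{"dp":[3,-0.8,0],"twist":0,"fingers":0},{"dp":[4.55,-0.6,0],"twist":0,"fingers":0},{"dp":[6,0,0],"twist":0,"fingers":0},{"dp":[7.24,0.95,0],"twist":0,"fingers":0},{"dp":[8.2,2.2,0],"twist":0,"fingers":0},{"dp":[8.8,3.64,0],"twist":0,"fingers":0},{"dp":[9,5.2,0],"twist":0,"fingers":0}]'
python3 - <<'E'
from h import *
st()
c,W,R,t=cam("side");np.save("s2.npy",W);st()
T=W[...,:2]-C
for W_ in(np.load("sideW.npy"),W):
    u=np.array([np.sin(np.radians(14)),np.cos(np.radians(14))]);T=W_[...,:2]-C;s=T@u; l=T@np.array([u[1],-u[0]])
    for b in np.arange(.03,.22,.004):
        m=(abs(l)<.022)&(s>b)&(s<b+.004)&(W_[...,2]>-.01)
        if m.sum(): print(round(b*1e3),round(np.nanmedian(W_[m][:,2])*1e3),end='; ')
    print()
E
```

```text
time_s: 14.28
tool_pos: [0.5128, -0.0086, 0.1114]
tool_rot: [179.9, 0.3, -23.8]
force: [-5.6, 5.4, 13.5]
grip_width: 0.0188
grasp_force: 30.0
r 0.0619 a 236.96 z 0.1114 Frad 6.2 Ftan -4.7 Fz 13.5 yaw -23.8 q7 -120 grip 30 t 14.3
time_s: 15.28
tool_pos: [0.5768, -0.0938, 0.1116]
tool_rot: [-180.0, -0.0, -23.8]
force: [0.8, 4.0, 7.6]
grip_width: 0.0188
grasp_force: 30.0
r 0.0593 a 0.15 z 0.1116 Frad -0.8 Ftan -4.0 Fz 7.6 yaw -23.8 q7 -114 grip 30 t 15.3
r 0.0594 a 3.29 z 0.1113 Frad -0.8 Ftan -2.2 Fz 9.4 yaw -24.0 q7 -114 grip 30 t 15.3
30 71; 34 71; 38 67; 46 59; 50 63; 54 64; 58 63; 62 64; 66 65; 70 62; 74 62; 78 57; 82 58; 98 40; 102 39; 106 38; 110 44; 114 47; 118 47; 122 46; 126 50; 130 49; 134 42; 138 48; 142 45; 146 41; 158 19; 162 15; 166 16; 170 14; 174 15; 178 15; 182 16; 186 14; 190 14; 194 31; 198 41; 202 63; 206 64; 210 62; 214 64; 218 63; 
30 75; 34 75; 58 42; 62 39; 66 41; 70 17; 74 28; 78 16; 82 16; 86 37; 90 41; 94 59; 98 64; 102 65; 106 63; 110 64; 114 60; 118 60; 122 59; 126 58; 130 56; 134 49; 138 48; 142 46; 146 47; 150 49; 154 45; 158 43; 162 46; 166 50; 170 38; 182 13; 186 15; 190 14; 194 33; 198 35; 202 58; 206 63; 210 64;
```

```bash

python3 -m jog '[{"dp":[-0.05,0.78,0],"twist":0,"fingers":0},{"dp":[-0.2,1.55,0],"twist":0,"fingers":0},{"dp":[-0.46,2.3,0],"twist":0,"fingers":0},{"dp":[-0.8,3,0],"twist":0,"fingers":0},{"dp":[-1.24,3.65,0],"twist":0,"fingers":0},{"dp":[-1.76,4.24,0],"twist":0,"fingers":0},{"dp":[-2.35,4.76,0],"twist":0,"fingers":0},{"dp":[-3,5.2,0],"twist":0,"fingers":0}]'
python3 - <<'E'
from h import *
st()
c,W,R,t=cam("side");np.save("s3.npy",W);cv2.imwrite("pics/s3.png",cv2.resize(c["pixels"][140:230,225:305],None,fx=6,fy=6,interpolation=cv2.INTER_CUBIC));st()
c,W,R,t=cam("scene");cv2.imwrite("pics/c3.png",cv2.resize(c["pixels"][180:260,185:305],None,fx=6,fy=6,interpolation=cv2.INTER_CUBIC));st()
u=np.array([np.sin(np.radians(14)),np.cos(np.radians(14))])
for W_ in(np.load("s3.npy"),W):
    T=W_[...,:2]-C;s=T@u; l=T@np.array([u[1],-u[0]])
    for b in np.arange(.09,.22,.004):
        m=(abs(l)<.03)&(s>b)&(s<b+.004)&(W_[...,2]>-.01)
        if m.sum(): print(round(b*1e3),round(np.nanmedian(W_[m][:,2])*1e3),end='; ')
    print()
for a0 in(60,):
    for st_ in (5,1.5):
        A=np.radians(a0+st_*np.arange(9));print(a0,[[float(round(6*(np.cos(a)-np.cos(A[0])),2)),float(round(6*(np.sin(a)-np.sin(A[0])),2))] for a in A[1:]])
E
```

```text
time_s: 16.32
tool_pos: [0.5288, -0.1296, 0.1116]
tool_rot: [-180.0, -0.1, -23.9]
force: [4.5, 3.2, 4.9]
grip_width: 0.0183
grasp_force: 30.0
r 0.0602 a 60.38 z 0.1116 Frad -2.7 Ftan -4.8 Fz 4.9 yaw -23.9 q7 -108 grip 30 t 16.3
r 0.0603 a 61.39 z 0.1115 Frad -1.9 Ftan -3.0 Fz 6.9 yaw -23.9 q7 -108 grip 30 t 16.4
r 0.0602 a 61.14 z 0.1116 Frad -3.0 Ftan -2.6 Fz 6.7 yaw -23.9 q7 -108 grip 30 t 16.4
90 15; 94 28; 98 41; 102 57; 106 66; 110 69; 114 61; 118 61; 126 57; 130 49; 
90 14; 94 61; 98 64; 102 66; 106 65; 110 64; 114 65; 118 58; 122 60; 126 61; 130 58; 134 52; 138 53; 142 52; 146 53; 150 54; 154 53; 158 53; 162 53; 166 52; 170 45; 174 34; 178 14; 182 16; 186 14; 190 15; 198 62; 202 64; 206 65; 210 64; 214 65; 218 64; 
60 [[-0.46, 0.24], [-0.95, 0.44], [-1.45, 0.6], [-1.96, 0.71], [-2.48, 0.78], [-3.0, 0.8], [-3.52, 0.78], [-4.04, 0.71]]
60 [[-0.14, 0.08], [-0.28, 0.15], [-0.42, 0.22], [-0.56, 0.29], [-0.7, 0.35], [-0.85, 0.41], [-1.0, 0.46], [-1.15, 0.51]]
```

View pics/s3.png

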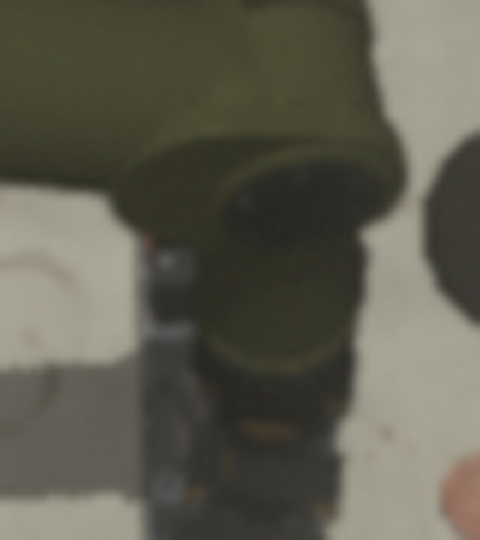

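The side view is mostly blocked by the arm. I'll look at the scene camera crop taken at the same moment.

View pics/c3.png

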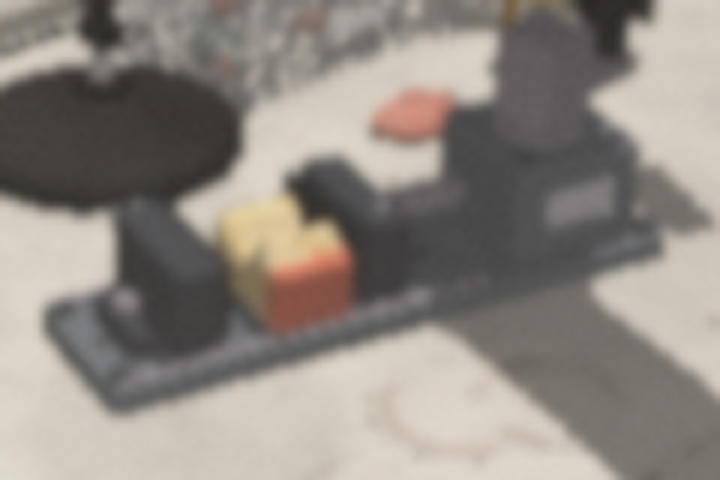

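The carving (red end face at (310,295)) is pushed by the sliding jaw, with roughly 20 mm left to the end jaw at (225,300). I'll wind 40° more, then go to small steps with force checks.

```bash

python3 -m jog '[{"dp":[-0.46,0.24,0],"twist":0,"fingers":0},{"dp":[-0.95,0.44,0],"twist":0,"fingers":0},{"dp":[-1.45,0.6,0],"twist":0,"fingers":0},{"dp":[-1.96,0.71,0],"twist":0,"fingers":0},{"dp":[-2.48,0.78,0],"twist":0,"fingers":0},{"dp":[-3,0.8,0],"twist":0,"fingers":0},{"dp":[-3.52,0.78,0],"twist":0,"fingers":0},{"dp":[-4.04,0.71,0],"twist":0,"fingers":0}]'
python3 - <<'E'
from h import *
st()
for a0 in(100,112,124,136,148,160,172,184,196):
    A=np.radians(a0+2*np.arange(7));print(a0,[[float(round(6*(np.cos(a)-np.cos(A[0])),2)),float(round(6*(np.sin(a)-np.sin(A[0])),2))] for a in A[1:]])
E
```

```text
time_s: 17.42
tool_pos: [0.4896, -0.1211, 0.1119]
tool_rot: [180.0, -0.3, -23.9]
force: [4.7, 0.3, 5.3]
grip_width: 0.0185
grasp_force: 30.0
r 0.0612 a 98.94 z 0.1119 Frad -2.8 Ftan -3.8 Fz 5.3 yaw -23.9 q7 -106 grip 30 t 17.4
100 [[-0.21, -0.04], [-0.41, -0.09], [-0.61, -0.14], [-0.81, -0.2], [-1.01, -0.27], [-1.21, -0.35]]
112 [[-0.19, -0.08], [-0.38, -0.17], [-0.57, -0.27], [-0.75, -0.37], [-0.93, -0.47], [-1.11, -0.59]]
124 [[-0.17, -0.12], [-0.34, -0.25], [-0.5, -0.38], [-0.66, -0.52], [-0.81, -0.66], [-0.96, -0.81]]
136 [[-0.14, -0.15], [-0.28, -0.31], [-0.41, -0.47], [-0.54, -0.64], [-0.66, -0.81], [-0.77, -0.99]]
148 [[-0.11, -0.18], [-0.21, -0.36], [-0.3, -0.55], [-0.39, -0.74], [-0.47, -0.93], [-0.55, -1.13]]
160 [[-0.07, -0.2], [-0.13, -0.4], [-0.18, -0.6], [-0.23, -0.8], [-0.27, -1.01], [-0.3, -1.22]]
172 [[-0.03, -0.21], [-0.04, -0.42], [-0.05, -0.63], [-0.06, -0.84], [-0.05, -1.04], [-0.04, -1.25]]
184 [[0.02, -0.21], [0.04, -0.42], [0.08, -0.62], [0.12, -0.83], [0.16, -1.03], [0.22, -1.24]]
196 [[0.06, -0.2], [0.13, -0.4], [0.2, -0.59], [0.29, -0.79], [0.37, -0.98], [0.47, -1.16]]
```

```bash

python3 -m jog '[{"dp":[-0.21,-0.04,0],"twist":0,"fingers":0},{"dp":[-0.41,-0.09,0],"twist":0,"fingers":0},{"dp":[-0.61,-0.14,0],"twist":0,"fingers":0},{"dp":[-0.81,-0.2,0],"twist":0,"fingers":0},{"dp":[-1.01,-0.27,0],"twist":0,"fingers":0},{"dp":[-1.21,-0.35,0],"twist":0,"fingers":0}]'>/dev/null
python3 -c "
from h import *
st()"
```

```text
r 0.0615 a 110.34 z 0.1119 Frad -2.1 Ftan -3.6 Fz 6.5 yaw -24.0 q7 -106 grip 30 t 18.2
```

```bash

python3 -m jog '[{"dp":[-0.19,-0.08,0],"twist":0,"fingers":0},{"dp":[-0.38,-0.17,0],"twist":0,"fingers":0},{"dp":[-0.57,-0.27,0],"twist":0,"fingers":0},{"dp":[-0.75,-0.37,0],"twist":0,"fingers":0},{"dp":[-0.93,-0.47,0],"twist":0,"fingers":0},{"dp":[-1.11,-0.59,0],"twist":0,"fingers":0}]'>/dev/null
python3 -c "
from h import *
st()"
```

```text
r 0.0618 a 121.71 z 0.1119 Frad -1.3 Ftan -4.4 Fz 6.4 yaw -24.0 q7 -107 grip 30 t 18.9
```

```bash

python3 -m jog '[{"dp":[-0.17,-0.12,0],"twist":0,"fingers":0},{"dp":[-0.34,-0.25,0],"twist":0,"fingers":0},{"dp":[-0.5,-0.38,0],"twist":0,"fingers":0},{"dp":[-0.66,-0.52,0],"twist":0,"fingers":0},{"dp":[-0.81,-0.66,0],"twist":0,"fingers":0},{"dp":[-0.96,-0.81,0],"twist":0,"fingers":0}]'>/dev/null
python3 -c "
from h import *
st()"
```

```text
r 0.0621 a 133.12 z 0.1118 Frad 0.3 Ftan -4.6 Fz 7.4 yaw -24.0 q7 -108 grip 30 t 19.7
```

```bash

python3 -m jog '[{"dp":[-0.14,-0.15,0],"twist":0,"fingers":0},{"dp":[-0.28,-0.31,0],"twist":0,"fingers":0},{"dp":[-0.41,-0.47,0],"twist":0,"fingers":0},{"dp":[-0.54,-0.64,0],"twist":0,"fingers":0},{"dp":[-0.66,-0.81,0],"twist":0,"fingers":0},{"dp":[-0.77,-0.99,0],"twist":0,"fingers":0}]'>/dev/null
python3 -c "
from h import *
st()"
```

```text
r 0.0624 a 144.54 z 0.1116 Frad 2.1 Ftan -3.9 Fz 10.4 yaw -24.0 q7 -109 grip 30 t 20.4
```

```bash

python3 -m jog '[{"dp":[-0.11,-0.18,0],"twist":0,"fingers":0},{"dp":[-0.21,-0.36,0],"twist":0,"fingers":0},{"dp":[-0.3,-0.55,0],"twist":0,"fingers":0},{"dp":[-0.39,-0.74,0],"twist":0,"fingers":0},{"dp":[-0.47,-0.93,0],"twist":0,"fingers":0},{"dp":[-0.55,-1.13,0],"twist":0,"fingers":0}]'>/dev/null
python3 - <<'E'
from h import *
st()
c,W,R,t=cam("scene");cv2.imwrite("pics/c4.png",cv2.resize(c["pixels"][190:250,190:270],None,fx=9,fy=9,interpolation=cv2.INTER_CUBIC));st()
E
```

```text
r 0.0626 a 156.12 z 0.1115 Frad 4.4 Ftan -3.4 Fz 13.2 yaw -24.0 q7 -110 grip 30 t 21.2
r 0.0626 a 156.46 z 0.1115 Frad 3.2 Ftan -3.6 Fz 11.8 yaw -24.0 q7 -110 grip 30 t 21.2
```

```bash
python3 - <<'E'
from h import *
from scipy.optimize import least_squares
o=env.get_obs()
P=np.array([[.5775,-.0939],[.474,-.1082],[.5128,-.0086],[.5768,-.0938],[.5288,-.1296],[.4896,-.1211],o['tool_pos'][:2]])
s=least_squares(lambda c:np.hypot(*(P-c).T)-.06,[.5227,-.0697]);print(s.x,s.fun*1e3)
cm=C+.06*np.array([np.cos(np.radians(-23.85-160)),np.sin(np.radians(-23.85-160))]);print("cmd est",cm,o['tool_pos'])
r=P[-1]-s.x;a=(-23.85-np.degrees(np.arctan2(r[1],r[0])))%360;print(a)
E
```

```text
[ 0.52108443 -0.06979368] [1.35007337 0.76173655 1.75190922 0.66735891 0.30195595 0.19640805
 0.96500248]
cmd est [ 0.4628354  -0.06567132] [ 0.46012096 -0.06936133  0.11147756]
156.5563356877279
```

View pics/c4.png

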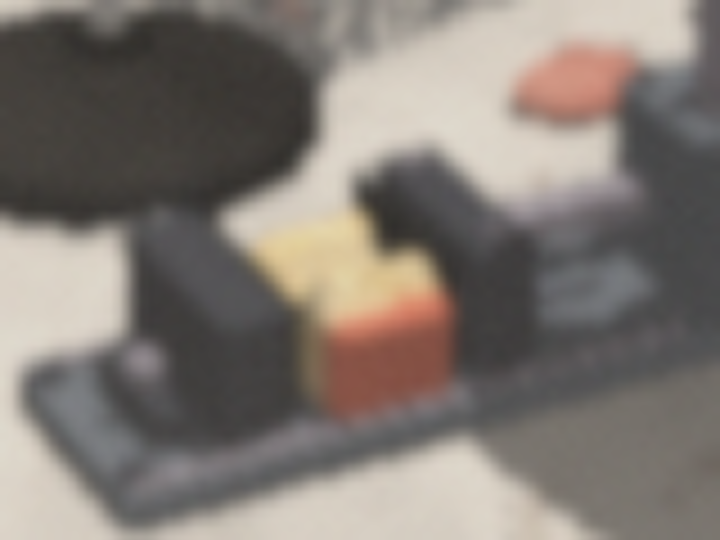

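The gap to the end jaw is now only about 8 mm minus its pad: carving edge at (320,410), jaw edge at (297,415). I'll take 8° steps with a little radial relief.

```bash

python3 -m jog '[{"dp":[-0.12,-0.19,0],"twist":0,"fingers":0},{"dp":[-0.23,-0.38,0],"twist":0,"fingers":0},{"dp":[-0.33,-0.57,0],"twist":0,"fingers":0},{"dp":[-0.42,-0.76,0],"twist":0,"fingers":0},{"dp":[-0.42,-0.76,0],"twist":0,"fingers":0}]'>/dev/null
python3 - <<'E'
from h import *
st()
for a0 in(168,176,184,192,200,208):
    A=np.radians(a0+2*np.arange(5));print(a0,[[float(round(6*(np.cos(a)-np.cos(A[0])),2)),float(round(6*(np.sin(a)-np.sin(A[0])),2))] for a in A[1:]])
E
```

```text
r 0.0628 a 164.39 z 0.1115 Frad -0.5 Ftan -3.6 Fz 8.8 yaw -24.0 q7 -111 grip 30 t 21.9
168 [[-0.04, -0.21], [-0.07, -0.41], [-0.1, -0.62], [-0.12, -0.83]]
176 [[-0.01, -0.21], [-0.01, -0.42], [-0.01, -0.63], [0.0, -0.84]]
184 [[0.02, -0.21], [0.04, -0.42], [0.08, -0.62], [0.12, -0.83]]
192 [[0.05, -0.2], [0.1, -0.41], [0.16, -0.61], [0.23, -0.8]]
200 [[0.08, -0.2], [0.16, -0.39], [0.25, -0.58], [0.34, -0.76]]
208 [[0.1, -0.18], [0.21, -0.36], [0.32, -0.54], [0.44, -0.71]]
```

Radial load is relieved, and Ftan holds at the free-turning level of about 3.6 N.

```bash

python3 -m jog '[{"dp":[-0.04,-0.21,0],"twist":0,"fingers":0},{"dp":[-0.07,-0.41,0],"twist":0,"fingers":0},{"dp":[-0.1,-0.62,0],"twist":0,"fingers":0},{"dp":[-0.12,-0.83,0],"twist":0,"fingers":0},{"dp":[-0.12,-0.83,0],"twist":0,"fingers":0}]'>/dev/null
python3 -c "
from h import *
st()"
```

```text
r 0.0629 a 172.05 z 0.1114 Frad 1.3 Ftan -2.7 Fz 10.1 yaw -24.0 q7 -112 grip 30 t 22.5
```

```bash

python3 -m jog '[{"dp":[-0.01,-0.21,0],"twist":0,"fingers":0},{"dp":[-0.01,-0.42,0],"twist":0,"fingers":0},{"dp":[-0.01,-0.63,0],"twist":0,"fingers":0},{"dp":[0,-0.84,0],"twist":0,"fingers":0},{"dp":[0,-0.84,0],"twist":0,"fingers":0}]'>/dev/null
python3 -c "
from h import *
st()"
```

```text
r 0.0628 a 179.74 z 0.1113 Frad 2.5 Ftan -2.9 Fz 11.8 yaw -24.0 q7 -113 grip 30 t 23.1
```

```bash

python3 -m jog '[{"dp":[0.02,-0.21,0],"twist":0,"fingers":0},{"dp":[0.04,-0.42,0],"twist":0,"fingers":0},{"dp":[0.08,-0.62,0],"twist":0,"fingers":0},{"dp":[0.12,-0.83,0],"twist":0,"fingers":0},{"dp":[0.12,-0.83,0],"twist":0,"fingers":0}]'>/dev/null
python3 -c "
from h import *
st()"
```

```text
r 0.0628 a 187.52 z 0.1112 Frad 3.1 Ftan -3.0 Fz 11.9 yaw -24.0 q7 -115 grip 30 t 23.7
```

```bash

python3 -m jog '[{"dp":[0.04,-0.21,0],"twist":0,"fingers":0},{"dp":[0.07,-0.41,0],"twist":0,"fingers":0},{"dp":[0.12,-0.62,0],"twist":0,"fingers":0},{"dp":[0.18,-0.82,0],"twist":0,"fingers":0},{"dp":[0.18,-0.82,0],"twist":0,"fingers":0}]'>/dev/null
python3 -c "
from h import *
st()"
```

```text
r 0.0628 a 195.28 z 0.1110 Frad 3.1 Ftan -3.1 Fz 12.0 yaw -24.0 q7 -116 grip 30 t 24.4
```

```bash

python3 -m jog '[{"dp":[0.07,-0.2,0],"twist":0,"fingers":0},{"dp":[0.14,-0.4,0],"twist":0,"fingers":0},{"dp":[0.22,-0.59,0],"twist":0,"fingers":0},{"dp":[0.3,-0.78,0],"twist":0,"fingers":0},{"dp":[0.3,-0.78,0],"twist":0,"fingers":0}]'>/dev/null
python3 - <<'E'
from h import *
st()
c,W,R,t=cam("scene");cv2.imwrite("pics/c5.png",cv2.resize(c["pixels"][190:250,190:270],None,fx=9,fy=9,interpolation=cv2.INTER_CUBIC))
E
```

```text
r 0.0627 a 203.07 z 0.1110 Frad 2.3 Ftan -3.5 Fz 11.9 yaw -23.9 q7 -117 grip 30 t 25.0
```

```bash

python3 -m jog '[{"dp":[0.1,-0.18,0],"twist":0,"fingers":0},{"dp":[0.2,-0.36,0],"twist":0,"fingers":0},{"dp":[0.3,-0.55,0],"twist":0,"fingers":0},{"dp":[0.42,-0.73,0],"twist":0,"fingers":0},{"dp":[0.42,-0.73,0],"twist":0,"fingers":0}]'>/dev/null
python3 - <<'E'
from h import *
st()
for a0 in(216,224,232,240,248,256):
    A=np.radians(a0+2*np.arange(5));print(a0,[[float(round(6*(np.cos(a)-np.cos(A[0])),2)),float(round(6*(np.sin(a)-np.sin(A[0])),2))] for a in A[1:]])
E
```

```text
r 0.0625 a 210.96 z 0.1110 Frad 2.7 Ftan -3.5 Fz 11.7 yaw -23.9 q7 -118 grip 30 t 25.6
216 [[0.13, -0.17], [0.26, -0.33], [0.4, -0.49], [0.54, -0.64]]
224 [[0.15, -0.15], [0.3, -0.29], [0.46, -0.43], [0.62, -0.56]]
232 [[0.17, -0.13], [0.34, -0.25], [0.51, -0.36], [0.69, -0.47]]
240 [[0.18, -0.1], [0.37, -0.2], [0.56, -0.29], [0.75, -0.37]]
248 [[0.2, -0.08], [0.39, -0.14], [0.59, -0.2], [0.8, -0.26]]
256 [[0.2, -0.05], [0.41, -0.09], [0.62, -0.12], [0.82, -0.15]]
```

```bash

python3 -m jog '[{"dp":[0.13,-0.17,0],"twist":0,"fingers":0},{"dp":[0.26,-0.33,0],"twist":0,"fingers":0},{"dp":[0.4,-0.49,0],"twist":0,"fingers":0},{"dp":[0.54,-0.64,0],"twist":0,"fingers":0},{"dp":[0.54,-0.64,0],"twist":0,"fingers":0}]'>/dev/null
python3 -c "
from h import *
st()"
```

```text
r 0.0623 a 218.87 z 0.1111 Frad 3.9 Ftan -4.5 Fz 12.1 yaw -23.9 q7 -119 grip 30 t 26.3
```

```bash

python3 -m jog '[{"dp":[0.15,-0.15,0],"twist":0,"fingers":0},{"dp":[0.3,-0.29,0],"twist":0,"fingers":0},{"dp":[0.3,-0.29,0],"twist":0,"fingers":0},{"dp":[0.3,-0.29,0],"twist":0,"fingers":0}]'>/dev/null
python3 -c "
from h import *
st()
for i in range(3): env.read_camera('side'); st()"
```

```text
r 0.0621 a 222.78 z 0.1111 Frad 4.7 Ftan -2.9 Fz 11.9 yaw -23.9 q7 -119 grip 30 t 26.8
r 0.0621 a 222.81 z 0.1111 Frad 3.2 Ftan -3.2 Fz 12.2 yaw -23.9 q7 -119 grip 30 t 26.8
r 0.0621 a 222.79 z 0.1111 Frad 4.5 Ftan -3.5 Fz 11.3 yaw -23.9 q7 -119 grip 30 t 26.9
r 0.0622 a 222.79 z 0.1111 Frad 3.9 Ftan -2.7 Fz 11.7 yaw -23.9 q7 -119 grip 30 t 26.9
```

```bash
cat >> h.py <<'E'
def avg(n=6):
    F=[];
    for i in range(n):
        o=env.get_obs();F.append(o['force'][:2]);env.read_camera('side')
    p=o['tool_pos'];r=p[:2]-np.array([.5211,-.0698]);k=r/np.hypot(*r);f=np.mean(F,0)
    print("a %.2f Frad %.2f Ftan %.2f"%((-23.85-np.degrees(np.arctan2(r[1],r[0])))%360,f@k,f@[k[1],-k[0]]),o['force'][2].round(1),o['time_s'])
E
python3 -m jog '[{"dp":[0.16,-0.14,0],"twist":0,"fingers":0},{"dp":[0.32,-0.27,0],"twist":0,"fingers":0},{"dp":[0.49,-0.39,0],"twist":0,"fingers":0},{"dp":[0.66,-0.51,0],"twist":0,"fingers":0},{"dp":[0.66,-0.51,0],"twist":0,"fingers":0}]'>/dev/null
python3 -c "
from h import *
st();avg()"
```

```text
r 0.0618 a 230.76 z 0.1112 Frad 4.0 Ftan -4.0 Fz 11.8 yaw -23.9 q7 -120 grip 30 t 27.6
a 232.22 Frad 4.10 Ftan -3.44 11.9 27.8
```

```bash

python3 -m jog '[{"dp":[0.16,-0.15,0],"twist":0,"fingers":0},{"dp":[0.32,-0.29,0],"twist":0,"fingers":0},{"dp":[0.48,-0.43,0],"twist":0,"fingers":0},{"dp":[0.65,-0.55,0],"twist":0,"fingers":0},{"dp":[0.65,-0.55,0],"twist":0,"fingers":0}]'>/dev/null
python3 -c "
from h import *
st();avg(4)
for a0 in(244,252,260,268,276):
    A=np.radians(a0+2*np.arange(5));print(a0,[[float(round(6*(np.cos(a)-np.cos(A[0])),2)),float(round(6*(np.sin(a)-np.sin(A[0])),2))] for a in A[1:]])"
```

```text
r 0.0617 a 238.34 z 0.1111 Frad 1.8 Ftan -4.4 Fz 12.1 yaw -23.9 q7 -121 grip 30 t 28.5
a 239.83 Frad 2.08 Ftan -4.32 11.1 28.625
244 [[0.19, -0.09], [0.38, -0.17], [0.58, -0.25], [0.78, -0.31]]
252 [[0.2, -0.06], [0.4, -0.12], [0.61, -0.16], [0.81, -0.2]]
260 [[0.21, -0.03], [0.41, -0.06], [0.62, -0.08], [0.83, -0.09]]
268 [[0.21, -0.0], [0.42, 0.0], [0.63, 0.01], [0.84, 0.03]]
276 [[0.21, 0.03], [0.41, 0.06], [0.62, 0.1], [0.82, 0.15]]
```

```bash

python3 -m jog '[{"dp":[0.1,-0.05,0],"twist":0,"fingers":0},{"dp":[0.19,-0.09,0],"twist":0,"fingers":0},{"dp":[0.29,-0.13,0],"twist":0,"fingers":0},{"dp":[0.38,-0.17,0],"twist":0,"fingers":0},{"dp":[0.38,-0.17,0],"twist":0,"fingers":0}]'>/dev/null
python3 -c "
from h import *
avg(6)"
```

```text
a 243.32 Frad 2.36 Ftan -5.48 12.8 29.55
```

The force has started to climb at the predicted slope, so the squeeze is about 17 N. One more small step of about 3.5° should bring it to about 25 N.

```bash

python3 -m jog '[{"dp":[0.09,-0.04,0],"twist":0,"fingers":0},{"dp":[0.19,-0.07,0],"twist":0,"fingers":0},{"dp":[0.28,-0.1,0],"twist":0,"fingers":0},{"dp":[0.36,-0.12,0],"twist":0,"fingers":0},{"dp":[0.36,-0.12,0],"twist":0,"fingers":0}]'>/dev/null
python3 -c "
from h import *
avg(8)"
```

```text
a 246.59 Frad 2.69 Ftan -6.20 13.4 30.575
```

Ftan of 6.2 N against about 3.5 N free gives roughly 22 N of squeeze, which is firm and within the 30 N the shaft holds. I'll unload the arm without turning back, then open a little.

```bash

python3 -m jog '[{"dp":[-0.2,0,-0.1],"twist":0,"fingers":0},{"dp":[-0.4,-0.02,-0.2],"twist":0,"fingers":0},{"dp":[-0.5,-0.03,-0.3],"twist":0,"fingers":0},{"dp":[-0.5,-0.03,-0.3],"twist":0,"fingers":0}]'>/dev/null
python3 -c "
from h import *
avg(4)"
```

```text
a 243.88 Frad -6.26 Ftan 0.02 -1.7 31.275
```

```bash

python3 -m jog '[{"dp":[0.05,0.12,0],"twist":0,"fingers":0},{"dp":[0.05,0.12,0],"twist":0,"fingers":0.25},{"dp":[0.05,0.12,0],"twist":0,"fingers":0.4},{"dp":[0.05,0.12,0],"twist":0,"fingers":0.4},{"dp":[0.05,0.12,0],"twist":0,"fingers":0.4}]'
python3 -c "
from h import *
avg(2)"
```

```text
time_s: 31.95
tool_pos: [0.521, -0.0051, 0.1139]
tool_rot: [-179.9, -0.0, -23.8]
force: [0.2, -0.2, -0.0]
grip_width: 0.034
grasp_force: 0.0
a 245.95 Frad -0.19 Ftan 0.45 -0.5 32.0
```

```bash

python3 -m jog '[{"dp":[0,0,-0.5],"twist":0,"fingers":0.4},{"dp":[0,0,-1.5],"twist":0,"fingers":0.4},{"dp":[0,0,-3],"twist":0,"fingers":0.4},{"dp":[0,0,-5],"twist":0,"fingers":0.4},{"dp":[0,0,-8],"twist":0,"fingers":0.4},{"dp":[0,0,-10],"twist":0,"fingers":0.4},{"dp":[-3,5,-10],"twist":0,"fingers":0.4},{"dp":[-5,10,-10],"twist":0,"fingers":0.4}]'
python3 - <<'E'
from h import *
for n in("scene","side"):
    c,W,R,t=cam(n);S=np.array([.5211,-.0698])
    P=sel(W,*S,.035,.115,.135);print(n,"hub",len(P),rect(P),np.median(P[:,2]))
    P=sel(W,S[0],S[1]+.06,.03,.138,.165);print("handle",len(P),rect(P),np.median(P[:,2]))
    u=np.array([np.sin(np.radians(14)),np.cos(np.radians(14))]);T=W[...,:2]-C;s=T@u; l=T@np.array([u[1],-u[0]])
    for b in np.arange(.1,.22,.004):
        m=(abs(l)<.025)&(s>b)&(s<b+.004)&(W[...,2]>-.01)
        if m.sum(): print(round(b*1e3),round(np.nanmedian(W[m][:,2])*1e3),end='; ')
    print()
E
```

```text
time_s: 33.05
tool_pos: [0.4337, -0.0775, 0.2149]
tool_rot: [-180.0, -0.1, -23.7]
force: [-0.3, -0.7, 0.3]
grip_width: 0.0347
grasp_force: 0.0
scene hub 121 (array([520.2, -68.5]), array([41.6, 38.5]), 2.1) 0.12592834158822674
handle 36 (array([517.9,  -5.3]), array([18. , 15.5]), 41.4) 0.14751594354603298
100 15; 104 16; 108 16; 120 64; 124 64; 128 65; 132 65; 136 65; 140 64; 144 62; 148 62; 152 56; 156 53; 160 52; 164 51; 168 52; 172 50; 176 53; 180 52; 184 52; 188 54; 192 59; 196 62; 200 64; 204 65; 208 64; 212 64; 216 65; 
side hub 139 (array([520.2, -67.8]), array([36.1, 41.1]), 3.1) 0.1255446648377902
handle 32 (array([519.1,  -9.3]), array([19.4, 16. ]), 47.0) 0.1485735650407211
100 17; 104 34; 108 17; 112 21; 116 39; 120 52; 124 59; 128 65; 132 65; 136 67; 140 65; 144 61; 148 61; 152 56; 156 57; 160 54; 164 51; 168 49; 172 51; 176 47; 180 48; 184 45; 188 49; 192 51; 196 51; 200 58; 204 64; 208 63; 212 64; 216 65;
```

The crank is seated with the hub top at 126 mm, and the carving fills the whole gap to the end jaw. The arm is clear, so I'm handing in.

```bash
python3 -c "
from cell import env
print(env.sign_off())"
```

```text
the job is handed in; nothing more can be done
None
```

I fitted the crank fully down on the shaft, wound it clockwise until the carving was held at an estimated 22 N (judged from the handle force), released it seated, and handed the job in at about 33 s; the sign-off returned no verdict.

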